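# Prop the sprung lid of the curing box with a wedge and fetch out the carrier

## Robot

A 6-joint arm with a two-finger parallel gripper is mounted at the origin on the work surface; the furniture and walls round the work are solid. World frame = base frame: x ahead of the robot, y to its left, z up, the work surface at z = 0. Lengths are in mm, angles in degrees, forces in N, time in s.
With the tool pointing down it reaches from about 300 to 850 mm from the base axis. Payload 4.2 kg.
Tool frame: the origin (TCP) lies midway between the tips of the shut fingers; the grasp point (between the pads) lies 19 mm behind it (env.grip_point_offset is the distance from the TCP to the grasp point, in mm); z points along the fingers, x is the direction in which the jaws open and shut, and the axes are right-handed (so a half turn about z gives the same grasp; the last joint's range is limited). The gripper opens to 91 mm and grips with 3 to 60 N. Pads are 32 mm wide; open, the fingers measure 118 mm over their backs; the gripper's body (76 mm by 178 mm) begins 60 mm behind the grasp point.
Start: joints at [66.635, 18.312, 89.639, -0, 72.044, -1.146], TCP at [217.441, 532.318, 213.976] pointing down, gripper open.
Joint ranges: [-177.97, 177.97], [-48.28, 115.42], [12.27, 149.76], [-77.06, 257.06], [2.81, 150.46], [-146.56, 146.56]. Speed limits (degrees/s): [147.25, 147.25, 180, 180, 180, 180].

## Interface

Orientations are given as [roll, pitch, yaw] about the fixed x, y, z axes, in that order (R = Rz(yaw) Ry(pitch) Rx(roll)).
In Python, from workcell import env gives the robot as it stands.
- The arm moves only by the shell command python3 -m pendant 'ROWS' [FORCE]. ROWS is JSON, a list of rows, each an object with "xyz": the shift along the tool's x, y, z in m, a list of three; "roll": the turn about the tool's z in degrees; "jaw": the closure, from 0 (fully open) to 1 (shut). A call has exactly 8 rows; each row is the pose to reach, as a shift and turn from the pose commanded when the call began, along the tool's axes at that moment; what a row does not reach only later rows make up. A row lasts 1/8 s, in which the tool goes at most 62.5 mm and 10.7 degrees, less where a joint would pass 70% of its speed; a pose out of reach is approached as far as the arm can. A call with a gripper value outside its range is refused whole. The fingers move at their own pace and stop on an object; FORCE is the grip in N (left out, the last holds). Time passes only in rows, so rows that repeat a pose let the fingers close, or fill a call up. It gives the time, the measured TCP pose, the force and the opening at its end, in the units of the state.
- env.state(): the state, without advancing time (a new reading comes with each control period).
- env.grab_frame(name): name is "side" or "top" or "wrist"; returns (picture, depth): 400x640x3 uint8, blue, green, red; 400x640 float32, mm along the optical axis (not along the pixel's ray), 0 where there is no reading.
- env.camera_params(name): a dict with "camera_matrix" (3x3 intrinsics, pixels), "cam_to_world" (4x4, takes a point from camera to world coordinates); the wrist camera has in their place "hand_eye" (4x4, takes a point from camera to tool coordinates, whose origin is the TCP and whose axes are the tool frame's). Camera axes: x right, y up, looking along -z (the intrinsics and any distortion apply to the point x, -y, -z); pixel columns grow to the right and rows downward; lengths in mm; the calibration is good to about 2 mm. A picture is of the moment at which its call begins: read the wrist's pose just before it. camera_params takes no time and is no camera call.
- env.job_done(): hands the job in, once; it reports no verdict.
The state is a dict: "time_s": time; "qpos": joint angles; "qvel": joint speeds; "effort": joint torques, N m; "ee_pos": TCP position; "ee_rot": TCP orientation; "force": force on the tool from outside, world axes, zero at the start; "torque": the same for the moment, N m; "gripper_width": finger opening in mm.
Only numpy, scipy, OpenCV 4.12 (cv2) and the standard library are available. Lean on these libraries where they do the work, as an engineer would, in place of code of your own. Each camera call takes 0.05 s, during which the arm holds its last target. There are 200 camera calls.

## Task

Fetch the cured black battery carrier out of the blue curing box. Its lid springs shut, so prop it first: the end of the yellow wedge, held in the gripper, can lift the lid by its front lip; then lay the wedge across the box's mouth, thick end to the hinge, so that with your hand off it the wedge alone keeps the lid nearly upright. Reach in, set the carrier down upright in the middle of the green mat in front of the box and leave the lid propped so that the box can air, without disturbing the glue bottle, the flux pot or the brass spacer left in the box.

Things in the scene. Friction and masses are not known exactly. Their poses are not given: they have to be found in the camera images.
- curing_box: Blue steel box, fixed, ahead of the robot to the left: 147 mm deep (its x, to the back), 248 mm wide (its y, to its left), 75 mm high. Origin: on the bench under the middle of the inside. Inside: x -56 to 56, y -110 to 110 mm, floor at z = 20 mm. Outer front face at x = -71 mm, a dial at y = -30, z = 40 mm stands out 7 mm from it; back face at x = 76 mm.
- front_coaming (a point): Middle of the front coaming's inner face, at x = -68, y = 0, z = 68 mm of the box. The walls end in a flat ledge at z = 68 mm. Along the front and both sides (inner faces at y = +-121 mm), not at the back, a 3 mm thick raised rim, the coaming, stands on it up to z = 75 mm.
- hinge_line (a point): Middle of the lid's hinge line, at x = 72, y = 0, z = 75 mm of the box; the line runs along the box's y. From the front coaming's inner face to the hinge line there are 140 mm: room for the 130 mm wedge to lie flat on the front and back ledges, along the box's x, at any y, its thin end stopped by the front coaming and its thick end under the lid.
- lid (a joint): Lid angle in rad: 0 shut, 1.57 upright, stop at 1.9. Panel 248 mm wide, 168 mm from hinge line to lip, 8 mm thick; its flat inner face passes through the hinge line. It opens up and back. A spring and its weight shut it from any angle (2.5 N at the lip when shut, 0.2 N m upright) in about 1 s. The wedge holds it near 1.3 rad with the thick end to the hinge, near 0.6 reversed.
- lid_lip (a point): Middle of the lower edge of the lid's front lip, 168 mm from the hinge line, level with the lid's inner face (z = 75 mm when shut); moves with the lid. Along the whole width the lip stands 25 mm out beyond the box's front face, so a thing can be put under it and lift it. A steel roll runs along its top, 11 mm above the inner face.
- wedge: Loose yellow-painted hardwood wedge, 0.11 kg, 130 mm long (its x), 34 mm wide with parallel upright sides (its y), 44 mm high at the thick end (x = +65 mm), sloping evenly to 14 mm at the thin end (x = -65 mm). Origin: middle of its flat underside, z up. Lies flat on the bench right of the box, pointing any way; grasp it across its sides.
- carrier: Loose black moulded open-topped battery carrier, 0.08 kg, 46 mm wide (its x, -22 to 24 mm), 88 mm long (its y), walls 28 mm high, thin wire hooks up to 37 mm. Origin: middle of its underside, z up. Stands on the floor of the box, open side up, in the left or right half (about 50 mm off the middle), its length roughly along the box's x. Grasp it across its width.
- spacer: Loose brass frame spacer, 56 x 19 x 16 mm, on the floor of the other half of the box. Origin: middle of its underside. Bystander: stays in the box, not to be pushed about.
- rest_mat: Green rubber mat lying fixed on the bench in front of the box, 110 mm (its x) by 140 mm (its y), 4 mm thick. Origin: middle of its underside.
- glue_bottle: Loose black glue bottle with a white nozzle, standing upright, 22 x 30 mm, 142 mm high, beside the right wall of the box (about 40 mm from it). Origin: middle of its underside. Bystander.
- flux_pot: Loose small white pot with a black cap, 49 mm across, 48 mm high, on the bench nearer the robot than the wedge. Origin: middle of its underside. Bystander.
- desk_lamp_arm (a joint): Angle of the desk lamp's arm about its post. Solid obstacle: thin post at x = 0.32, y = -0.32 m, 0.43 m high; from its top the arm rises ahead and leftward to a black shade 0.16 m across that hangs round x = 0.50, y = -0.07 m, 0.40 to 0.60 m up. To swing past it to the left, first draw the tool in to under 0.35 m from the base axis.

How it is judged:
By the outcome, as a careful person would: the job done as asked, in the order asked, and still so for the second after the job is handed in, with the robot touching nothing.
It also fails if it takes over 72 s, if anything falls off the work surface, if the arm or the gripper's body presses on something with over 40 N, if the wrist force passes 120 N, or if a joint passes its speed limit or range.

## Working session

There is one attempt and no reset: what is moved stays moved. The work goes in short steps, Python scripts to look and compute and a shell command to move; the robot and the scene stay as the last step left them, time stands still between calls to the robot, and variables do not carry over. Pictures are saved under pics/ and viewed, about 8 in all and at most 12, crops included, and the job is handed in when it is done.

```bash
ls; mkdir -p pics; cat > h.py <<'E'
import numpy as np, cv2
from scipy.spatial.transform import Rotation as R
from workcell import env
def toolT(s=None):
    s=s or env.state(); T=np.eye(4); T[:3,:3]=R.from_euler('xyz',s['ee_rot'],degrees=True).as_matrix(); T[:3,3]=s['ee_pos']; return T
def grab(n,tag):
    p=env.camera_params(n); T=toolT()@p['hand_eye'] if n=='wrist' else np.array(p['cam_to_world'])
    im,d=env.grab_frame(n); np.savez('pics/'+tag+'.npz',d=d,im=im,T=T,K=p['camera_matrix']); cv2.imwrite('pics/'+tag+'.png',im); return im,d
def load(tag): return np.load('pics/'+tag+'.npz')
def px(tag,u,v,z=None):
    f=load(tag);K=f['K'];T=f['T'];r=np.array([(u-K[0,2])/K[0,0],-(v-K[1,2])/K[1,1],-1])
    if z is None:
        w=f['d'][int(v)-1:int(v)+2,int(u)-1:int(u)+2];w=w[w>0];dd=np.median(w) if len(w) else 0
    else: dd=(z-T[2,3])/(T[:3,:3]@r)[2]
    return (T[:3,:3]@(r*dd)+T[:3,3]).round(1)
E
python3 - <<'E'
from h import *
print(env.state(), env.grip_point_offset)
for n in('top','side'):
    print({k:np.round(v,3).tolist() if not isinstance(v,str) else v for k,v in env.camera_params(n).items()})
    grab(n,n+'0')
print(env.camera_params('wrist'))
E
```

```text
pics
{'time_s': 0.0, 'qpos': array([ 6.66357803e+01,  1.83517314e+01,  8.97062166e+01, -2.86562249e-03,
        7.20420872e+01, -1.14688852e+00]), 'qvel': array([-0.05732761,  0.01047923, -0.02287842,  0.00884261,  0.00969105,
       -0.06735177]), 'effort': array([ 1.76309612e-03, -4.12468529e+01, -2.31975228e+01,  7.28629204e-02,
        4.58164327e-02, -1.47228511e-04]), 'ee_pos': array([217.24636341, 531.84615791, 213.12064465]), 'ee_rot': array([1.79999278e+02, 1.00069697e-01, 6.77835540e+01]), 'force': array([ 0.03235266, -0.5149473 , -0.07216529]), 'torque': array([ 0.03688393,  0.03818423, -0.00943872]), 'gripper_width': 91.37565574872309} 18.8
{'camera_matrix': [[412.938, 0.0, 324.534], [0.0, 412.938, 199.685], [0.0, 0.0, 1.0]], 'cam_to_world': [[-0.006, 0.995, -0.095, 387.598], [-1.0, -0.009, -0.029, 60.811], [-0.03, 0.095, 0.995, 1252.935], [0.0, 0.0, 0.0, 1.0]]}
{'camera_matrix': [[486.954, 0.0, 321.099], [0.0, 486.954, 203.137], [0.0, 0.0, 1.0]], 'cam_to_world': [[-1.0, -0.012, -0.007, 461.338], [-0.001, -0.431, 0.902, 1409.248], [-0.014, 0.902, 0.431, 735.729], [0.0, 0.0, 0.0, 1.0]]}
{'camera_matrix': array([[343.13727048,   0.        , 316.40526687],
       [  0.        , 343.13727048, 204.59157109],
       [  0.        ,   0.        ,   1.        ]]), 'hand_eye': array([[ 9.99999239e-01,  1.21762812e-03,  2.00443488e-04,
         1.82823915e-01],
       [ 1.22269076e-03, -9.55707236e-01, -2.94316468e-01,
        -8.35181762e+01],
       [-1.66802716e-04,  2.94316489e-01, -9.55707998e-01,
        -1.70900106e+02],
       [ 0.00000000e+00,  0.00000000e+00,  0.00000000e+00,
         1.00000000e+00]])}
```

View pics/top0.png

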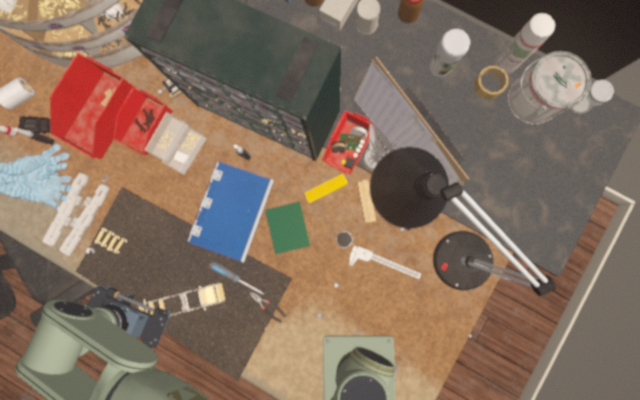

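View pics/side0.png

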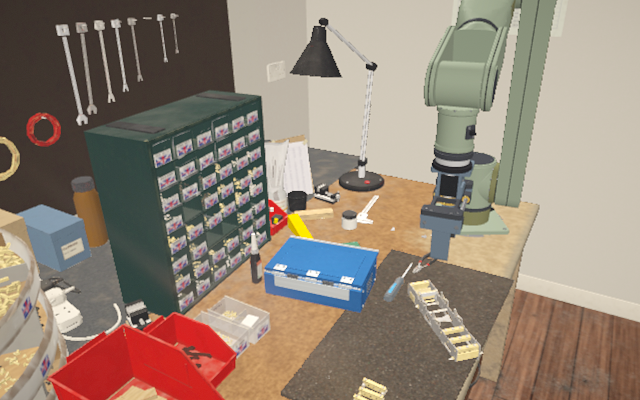

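The top view shows the box with its hinges at left (about (195–215, 168–240)) and its lip at right facing the mat (288,227). The wedge is at (326,188), the flux pot at (344,240) and the bottle at (241,151). In the side view the bottle stands beyond the box's far end, at (255,262).

```bash
python3 - <<'E'
from h import *
im=load('top0')['im'][130:270,170:370]
cv2.imwrite('pics/c1.png',cv2.resize(im,None,fx=4,fy=4,interpolation=cv2.INTER_CUBIC))
E
```

```text
(no output)
```

View pics/c1.png

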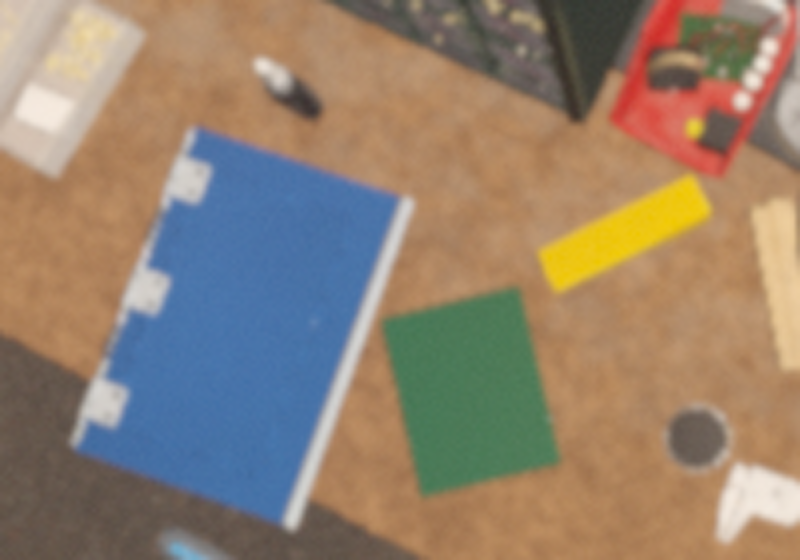

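```bash
python3 - <<'E'
from h import *
P=lambda u,v,z=None:px('top0',170+u/4,130+v/4,z)
for nm,pts,z in [('box',[(193,127),(410,198),(291,528),(73,445)],84),('mat',[(384,321),(519,288),(558,464),(423,494)],4),('pot',[(697,438)],48)]:
    q=np.array([P(u,v,z) for u,v in pts]);print(nm,q.tolist(),q.mean(0))
    print(np.linalg.norm(np.diff(q,axis=0),axis=1))
b=np.array([P(u,v,84) for u,v in [(193,127),(410,198),(291,528),(73,445)]])
print([P(u,v) for u,v in [(200,200),(300,300),(400,215),(470,400),(697,438),(300,98),(265,68)]])
f=load('top0');K=f['K'];T=f['T'];hsv=cv2.cvtColor(f['im'],cv2.COLOR_BGR2HSV)
m=cv2.inRange(hsv,(22,150,120),(35,255,255));m[:, :300]=0;m[:,352:]=0;m[:165]=0;m[:210][205:]=0
vs,us=np.nonzero(m);w=np.array([px('top0',u,v) for u,v in zip(us,vs)]);ok=(w[:,2]>3)&(w[:,2]<60);w=w[ok]
r=cv2.minAreaRect(w[:,:2].astype(np.float32));print(len(w),r,cv2.boxPoints(r))
A=np.c_[w[:,:2],np.ones(len(w))];c=np.linalg.lstsq(A,w[:,2],rcond=None)[0];print('z plane',c, A.mean(0),w[:,2].min(),w[:,2].max())
E
```

```text
box [[612.3, 402.2, 84.0], [558.8, 244.3, 84.0], [324.8, 327.3, 84.0], [384.0, 484.1, 84.0]] [469.975 364.475  84.   ]
[166.71730564 248.28411145 167.60334126]
mat [[476.2, 276.2, 4.0], [500.5, 173.2, 4.0], [367.3, 143.8, 4.0], [345.4, 245.8, 4.0]] [422.35 209.75   4.  ]
[105.82764289 136.4060116  104.3245417 ]
pot [[386.2, 39.9, 48.0]] [386.2  39.9  48. ]
[]
[array([559.1, 396.4,  83.2]), array([486.3, 323.3,  82. ]), array([546.4, 251.3,  85.1]), array([415.8, 210.5,   3.6]), array([386.2,  39.9,  47.1]), array([636.2, 328.5,  66.9]), array([642.6, 337. , 138.3])]
510 ((540.042724609375, 94.70140075683594), (33.16136932373047, 130.43185424804688), 24.383983612060547) [[498.01666  147.25467 ]
 [551.8654    28.457462]
 [582.0688    42.148132]
 [528.22003  160.94534 ]]
z plane [  0.24119824  -0.1347567  -90.7261956 ] [539.90411765  93.25509804   1.        ] 3.4 42.8
```

```bash
cat >> h.py <<'E'
BO=np.array([474,375.8]);BYAW=70.2
def box(x,y,z):
    a=np.radians(BYAW);return [BO[0]+x*np.cos(a)-y*np.sin(a),BO[1]+x*np.sin(a)+y*np.cos(a),z]
def inbox(p):
    a=np.radians(BYAW);d=np.array(p[:2])-BO;return np.r_[d@[np.cos(a),np.sin(a)],d@[-np.sin(a),np.cos(a)],p[2:]].round(1)
def to(*pts,yaw=None):
    T=toolT();s=env.state();print('t',round(s['time_s'],2),'pos',s['ee_pos'].round(1),'rot',s['ee_rot'].round(1),'box',inbox(s['ee_pos']),'F',s['force'].round(1),'w',round(s['gripper_width'],1))
    for p in pts: print('->',(T[:3,:3].T@(np.array(p)-T[:3,3])/1000).round(4), 'roll',None if yaw is None else round((s['ee_rot'][2]-yaw+180)%360-180,1))
E
python3 - <<'E'
from h import *
to([527.6,122,150],[527.6,122,60],[527.6,122,4],yaw=24.4)
E
```

```text
t 0.1 pos [217.2 531.9 213.2] rot [-1.80e+02  1.00e-01  6.78e+01] box [ 59.9 294.5 213.2] F [-0.9  0.9  0.1] w 91.2
-> [-0.262   0.4423  0.0636] roll 43.4
-> [-0.2619  0.4423  0.1536] roll 43.4
-> [-0.2618  0.4423  0.2096] roll 43.4
```

```bash
python3 -m pendant '[{"xyz":[-0.03,0.05,0.007],"roll":5,"jaw":0},{"xyz":[-0.065,0.11,0.015],"roll":11,"jaw":0},{"xyz":[-0.1,0.17,0.02],"roll":17,"jaw":0},{"xyz":[-0.135,0.23,0.03],"roll":24,"jaw":0},{"xyz":[-0.17,0.285,0.035],"roll":30,"jaw":0},{"xyz":[-0.2,0.34,0.04],"roll":36,"jaw":0},{"xyz":[-0.235,0.395,0.045],"roll":40,"jaw":0},{"xyz":[-0.25,0.42,0.05],"roll":43.4,"jaw":0}]'
python3 -m pendant '[{"xyz":[0,0,0],"roll":0,"jaw":0.2},{"xyz":[0,0,0],"roll":0,"jaw":0.2},{"xyz":[0,0,0],"roll":0,"jaw":0.2},{"xyz":[0,0,0],"roll":0,"jaw":0.2},{"xyz":[0,0,0],"roll":0,"jaw":0.2},{"xyz":[0,0,0],"roll":0,"jaw":0.2},{"xyz":[0,0,0],"roll":0,"jaw":0.2},{"xyz":[0,0,0],"roll":0,"jaw":0.2}]' >/dev/null
python3 - <<'E'
from h import *
to([527.6,122,150],[527.6,122,60],[527.6,122,4],yaw=24.4)
grab('wrist','w1')
E
```

```text
time_s: 1.1
ee_pos: [512.7, 140.2, 163.7]
ee_rot: [-180.0, -0.0, 24.2]
force: [0.6, 2.2, 0.5]
gripper_width: 91.3
t 2.1 pos [511.7 142.1 164. ] rot [-180.    -0.    24.4] box [-207.1 -114.7  164. ] F [-0.1  0.3 -0.2] w 73.0
-> [0.0062 0.0248 0.014 ] roll -0.0
-> [0.0062 0.0248 0.104 ] roll -0.0
-> [0.0061 0.0248 0.16  ] roll -0.0
```

View pics/w1.png

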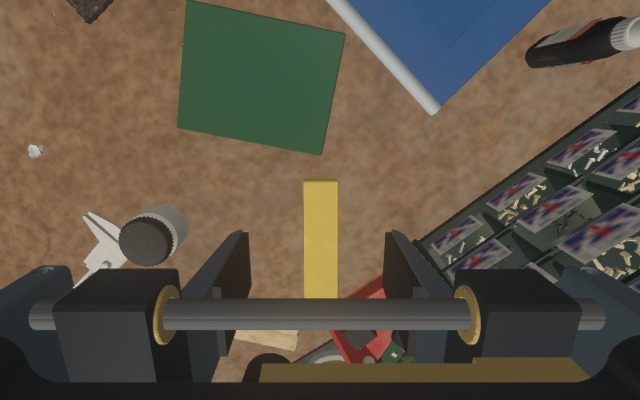

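The wrist view shows the wedge at columns 303–338, its thin end at row 181, aligned with the jaws. The drawer cabinet stands close on the right, so I'll check its clearance.

```bash
python3 - <<'E'
from h import *
l,r,c=px('w1',304,182,14),px('w1',337,182,14),px('w1',320.5,181,14)
l2,r2=px('w1',304,240,20),px('w1',337.5,240,20)
print(l,r,c,l2,r2,px('w1',320,240),px('w1',320,190))
d=np.array([0.413,-.911]);print('grasp',c[:2]+35*d, 'ctr',c[:2]+65*d)
for tag in('top0','w1'):
    f=load(tag);K=f['K'];T=f['T'];D=f['d'];v,u=np.nonzero(D>0);z=D[v,u]
    P=np.c_[(u-K[0,2])/K[0,0]*z,-(v-K[1,2])/K[1,1]*z,-z]@T[:3,:3].T+T[:3,3]
    a=np.radians(24.4);q=P[:,:2]-[527.6,122];X=q@[np.cos(a),np.sin(a)];Y=q@[np.sin(a),-np.cos(a)]
    m=(P[:,2]>65)&(abs(Y)<60)&(X>60)&(X<250)
    for y in range(-60,60,15):
        k=m&(Y>=y)&(Y<y+15);print(tag,y,X[k].min().round() if k.any() else None,end=';')
    print()
E
```

```text
[498.  144.2  14. ] [526.8 157.2  14. ] [512.  151.6  14. ] [521.3  91.6  20. ] [551.6 105.2  20. ] [534.5 100.7  26.9] [515.  143.7  16. ]
grasp [526.455 119.715] ctr [538.845  92.385]
top0 -60 187.0;top0 -45 170.0;top0 -30 157.0;top0 -15 141.0;top0 0 120.0;top0 15 99.0;top0 30 92.0;top0 45 96.0;
w1 -60 60.0;w1 -45 66.0;w1 -30 156.0;w1 -15 140.0;w1 0 130.0;w1 15 112.0;w1 30 96.0;w1 45 111.0;
```

```bash
python3 - <<'E'
from h import *
to([519.5,125.3,100],[519.5,125.3,4],yaw=24.4)
E
```

```text
t 2.15 pos [511.7 142.  163.9] rot [-180.    -0.    24.4] box [-207.2 -114.7  163.9] F [-0.8 -0.1 -0.3] w 72.8
-> [0.0002 0.0184 0.0639] roll -0.0
-> [0.0002 0.0185 0.1599] roll -0.0
```

```bash
python3 -m pendant '[{"xyz":[0,0.018,0.03],"roll":0,"jaw":0.2},{"xyz":[0,0.0185,0.08],"roll":0,"jaw":0.2},{"xyz":[0,0.0185,0.12],"roll":0,"jaw":0.2},{"xyz":[0,0.0185,0.145],"roll":0,"jaw":0.2},{"xyz":[0,0.0185,0.158],"roll":0,"jaw":0.2},{"xyz":[0,0.0185,0.16],"roll":0,"jaw":0.2},{"xyz":[0,0.0185,0.16],"roll":0,"jaw":0.4},{"xyz":[0,0.0185,0.16],"roll":0,"jaw":0.9}]' 50
python3 -m pendant '[{"xyz":[0,0,0],"roll":0,"jaw":0.9},{"xyz":[0,0,0],"roll":0,"jaw":0.9},{"xyz":[0,0,0],"roll":0,"jaw":0.9},{"xyz":[0,0,0],"roll":0,"jaw":0.9},{"xyz":[0,0,0],"roll":0,"jaw":0.9},{"xyz":[0,0,0],"roll":0,"jaw":0.9},{"xyz":[0,0,0],"roll":0,"jaw":0.9},{"xyz":[0,0,0],"roll":0,"jaw":0.9}]' 50
```

```text
time_s: 3.15
ee_pos: [520.2, 125.4, 5.0]
ee_rot: [180.0, -0.1, 24.4]
force: [0.8, -0.8, 0.2]
gripper_width: 55.9
time_s: 4.15
ee_pos: [519.9, 125.4, 4.4]
ee_rot: [180.0, -0.1, 24.4]
force: [-0.0, 0.6, 4.9]
gripper_width: 33.9
```

```bash
python3 -m pendant '[{"xyz":[0,0,-0.01],"roll":0,"jaw":0.9},{"xyz":[0,0,-0.04],"roll":0,"jaw":0.9},{"xyz":[-0.01,-0.01,-0.08],"roll":0,"jaw":0.9},{"xyz":[-0.03,-0.03,-0.09],"roll":0,"jaw":0.9},{"xyz":[-0.06,-0.055,-0.09],"roll":-10,"jaw":0.9},{"xyz":[-0.075,-0.08,-0.09],"roll":-20,"jaw":0.9},{"xyz":[-0.085,-0.09,-0.09],"roll":-30,"jaw":0.9},{"xyz":[-0.088,-0.093,-0.09],"roll":-40,"jaw":0.9}]'
python3 -m pendant '[{"xyz":[0,0,0],"roll":-10,"jaw":0.9},{"xyz":[0,0,0],"roll":-20,"jaw":0.9},{"xyz":[0,0,0],"roll":-30,"jaw":0.9},{"xyz":[0,0,0],"roll":-40,"jaw":0.9},{"xyz":[0,0,0],"roll":-50,"jaw":0.9},{"xyz":[0,0,0],"roll":-60,"jaw":0.9},{"xyz":[0,0,0],"roll":-70,"jaw":0.9},{"xyz":[0,0,0],"roll":-80,"jaw":0.9}]'
python3 - <<'E'
from h import *
to(box(-215,0,60),box(-215,0,25),yaw=160.2)
E
```

```text
time_s: 5.15
ee_pos: [399.0, 173.5, 93.9]
ee_rot: [-179.9, 0.1, 64.8]
force: [0.2, 0.7, -1.2]
gripper_width: 33.7
time_s: 6.15
ee_pos: [400.0, 173.2, 93.8]
ee_rot: [-179.9, -0.0, 144.7]
force: [0.2, 0.5, -0.8]
gripper_width: 33.9
t 6.15 pos [400.  173.2  93.8] rot [-179.9   -0.   144.7] box [-215.7    1.    93.8] F [ 0.2  0.5 -0.8] w 33.9
-> [-0.0008  0.001   0.0338] roll -15.5
-> [-0.0008  0.001   0.0688] roll -15.5
```

```bash
python3 -m pendant '[{"xyz":[0,0,0],"roll":-8,"jaw":0.9},{"xyz":[0,0,0],"roll":-15.5,"jaw":0.9},{"xyz":[0,0,0.02],"roll":-15.5,"jaw":0.9},{"xyz":[0,0,0.04],"roll":-15.5,"jaw":0.9},{"xyz":[0,0,0.06],"roll":-15.5,"jaw":0.9},{"xyz":[0,0,0.069],"roll":-15.5,"jaw":0.9},{"xyz":[0,0,0.069],"roll":-15.5,"jaw":0.9},{"xyz":[0,0,0.069],"roll":-15.5,"jaw":0.9}]'
python3 - <<'E'
from h import *
to(box(-215,0,25),yaw=160.2)
a,_=grab('wrist','w2');
b,_=grab('top','t2');b=cv2.resize(b[140:270,190:390],(640,416),interpolation=cv2.INTER_CUBIC);
c,_=grab('side','s2');c=cv2.resize(c[190:330,240:440],(640,448))[:180*2]
print(a.shape);cv2.imwrite('pics/m2.png',cv2.resize(np.vstack([a,b]),(470,600)));cv2.imwrite('pics/m2.png',np.hstack([cv2.resize(x,(400,260)) for x in (a,b)]))
E
```

```text
time_s: 7.15
ee_pos: [401.3, 173.8, 25.5]
ee_rot: [180.0, 0.0, 159.9]
force: [-0.1, -0.5, -1.0]
gripper_width: 33.9
t 7.15 pos [401.3 173.8  25.5] rot [180.    0.  159.9] box [-214.7   -0.    25.5] F [-0.1 -0.5 -1. ] w 33.9
-> [ 0.     -0.0003  0.0005] roll -0.3
(400, 640, 3)
```

View pics/m2.png

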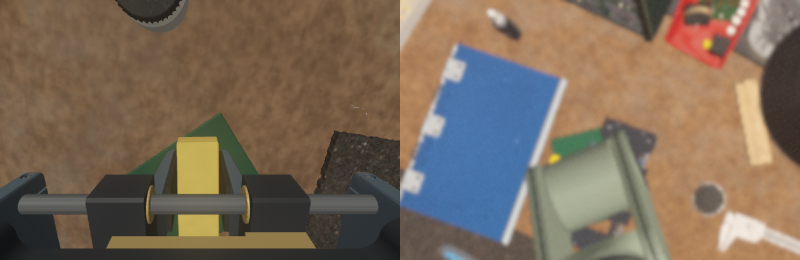

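```bash
python3 - <<'E'
from h import *
for v in (209,211,220): print(px('w2',317,v), inbox(px('w2',317,v,35)))
print([inbox(px('w2',u,213,35)) for u in(284,349)])
to(box(-188,0,25),box(-188,0,33),box(-177,0,86),box(-146,0,129),box(-104,0,159),box(-67,0,170),yaw=160.2)
E
```

```text
[393.9 153.4   4.1] [-246.4    0.    35. ]
[392.1 148.5  23.6] [-245.3    0.    35. ]
[392.5 149.3  35.3] [-240.6   -0.    35. ]
[array([-244.4,  -16.4,   35. ]), array([-244.2,   15.9,   35. ])]
t 7.3 pos [401.2 173.8  25.5] rot [1.799e+02 1.000e-01 1.599e+02] box [-214.7    0.    25.5] F [ 0.2 -0.2 -1.4] w 33.2
-> [0.0001 0.0267 0.0006] roll -0.3
-> [ 0.0001  0.0267 -0.0074] roll -0.3
-> [ 0.0001  0.0378 -0.0604] roll -0.3
-> [ 0.0003  0.0688 -0.1034] roll -0.3
-> [ 0.0005  0.1109 -0.1333] roll -0.3
-> [ 0.0007  0.1479 -0.1443] roll -0.3
```

```bash
python3 -m pendant '[{"xyz":[0,0.015,0],"roll":0,"jaw":0.9},{"xyz":[0,0.03,0],"roll":0,"jaw":0.9},{"xyz":[0,0.03,0],"roll":0,"jaw":0.9},{"xyz":[0,0.03,-0.008],"roll":0,"jaw":0.9},{"xyz":[0,0.032,-0.02],"roll":0,"jaw":0.9},{"xyz":[0,0.035,-0.035],"roll":0,"jaw":0.9},{"xyz":[0,0.038,-0.05],"roll":0,"jaw":0.9},{"xyz":[0,0.041,-0.06],"roll":0,"jaw":0.9}]' 60
python3 - <<'E'
from h import *
to(box(-143,0,129),box(-101,0,159),box(-64,0,170),yaw=160.2)
c,_=grab('side','s3');cv2.imwrite('pics/s3c.png',cv2.resize(c[170:340,200:460],None,fx=2.5,fy=2.5))
E
```

```text
time_s: 8.3
ee_pos: [414.2, 211.5, 85.8]
ee_rot: [-179.9, -0.0, 159.9]
force: [-0.4, -1.1, -3.6]
gripper_width: 33.6
t 8.3 pos [414.2 211.5  85.8] rot [-179.9   -0.   159.9] box [-174.8    0.6   85.8] F [-0.4 -1.1 -3.6] w 33.6
-> [-0.0004  0.0318 -0.0432] roll -0.3
-> [-0.0002  0.0737 -0.0733] roll -0.3
-> [ 0.      0.1107 -0.0843] roll -0.3
```

View pics/s3c.png

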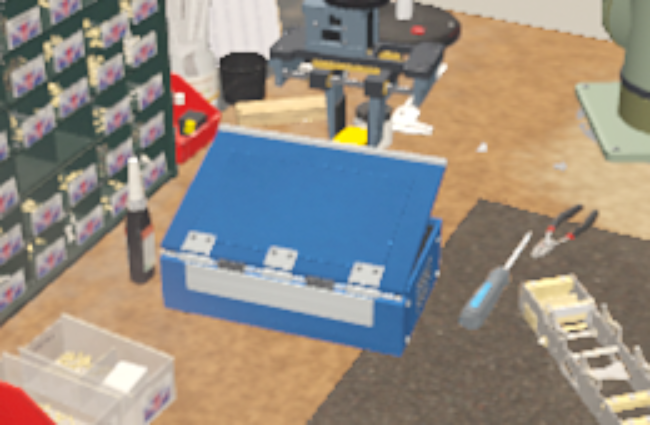

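The side view shows the lid lifted about 20° on the wedge (wedge at (350,135) in the crop). I'll carry on lifting.

```bash
python3 -m pendant '[{"xyz":[0,0.01,-0.015],"roll":0,"jaw":0.9},{"xyz":[0,0.02,-0.03],"roll":0,"jaw":0.9},{"xyz":[0,0.032,-0.043],"roll":0,"jaw":0.9},{"xyz":[0,0.052,-0.06],"roll":0,"jaw":0.9},{"xyz":[0,0.074,-0.073],"roll":0,"jaw":0.9},{"xyz":[0,0.092,-0.08],"roll":0,"jaw":0.9},{"xyz":[0,0.111,-0.084],"roll":0,"jaw":0.9},{"xyz":[0,0.121,-0.087],"roll":0,"jaw":0.9}]'
python3 - <<'E'
from h import *
to(box(-33,0,72),yaw=160.2)
c,_=grab('side','s4');b,_=grab('top','t4')
c=cv2.resize(c[130:320,230:430],(400,380));b=cv2.resize(b[130:320,150:350],(400,380),interpolation=cv2.INTER_CUBIC)
cv2.imwrite('pics/m4.png',np.hstack([c,b]))
E
```

```text
time_s: 9.35
ee_pos: [456.8, 326.2, 172.1]
ee_rot: [180.0, 0.0, 159.9]
force: [-0.3, -1.3, -1.2]
gripper_width: 33.5
t 9.35 pos [456.8 326.2 172.1] rot [180.    0.  159.9] box [-52.5  -0.6 172.1] F [-0.3 -1.3 -1.2] w 33.5
-> [0.0008 0.0195 0.1001] roll -0.3
```

View pics/m4.png

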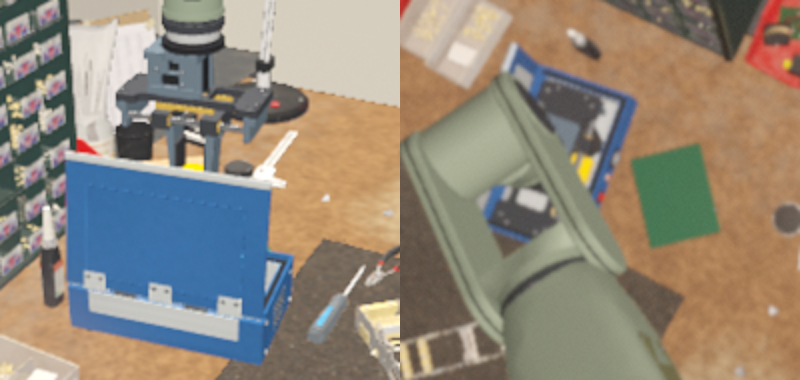

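The lid is held at about 80°. Parts of the interior show in the top view at crop (500–620, 90–230), but I need them enlarged to tell the carrier from the spacer.

```bash
python3 - <<'E'
from h import *
im=load('t4')['im'][155:255,190:275];cv2.imwrite('pics/c4.png',cv2.resize(im,None,fx=6,fy=6,interpolation=cv2.INTER_CUBIC))
f=load('t4');D=f['d'];
# box-frame height samples along x for each y
K=f['K'];T=f['T'];v,u=np.nonzero(D>0);z=D[v,u]
P=np.c_[(u-K[0,2])/K[0,0]*z,-(v-K[1,2])/K[1,1]*z,-z]@T[:3,:3].T+T[:3,3]
B=np.array([inbox(p) for p in P[(np.hypot(*(P[:,:2]-BO).T)<140)&(P[:,2]<80)]])
for y in range(-110,111,10):
    print(y,[ (lambda k:int(np.median(B[k,2])) if k.any() else -1)((abs(B[:,0]-x)<5)&(abs(B[:,1]-y)<5)) for x in range(-60,61,10)])
E
```

```text
-110 [68, 68, 55, 49, 57, 64, 67, 64, 64, 66, 66, 64, 68]
-100 [68, -1, 20, 18, -1, -1, -1, -1, -1, -1, -1, -1, 71]
-90 [67, 63, 19, 17, -1, -1, -1, -1, -1, -1, -1, -1, 65]
-80 [67, 63, 18, 20, 19, -1, -1, -1, -1, -1, -1, -1, 69]
-70 [66, -1, 19, 18, 22, 20, -1, -1, -1, -1, -1, -1, 53]
-60 [67, -1, 20, 22, 21, 21, -1, -1, -1, -1, -1, -1, -1]
-50 [67, 45, 41, 22, 32, 31, -1, -1, -1, -1, -1, -1, -1]
-40 [67, 45, 20, 21, -1, -1, -1, -1, -1, -1, -1, -1, -1]
-30 [69, -1, 31, 23, -1, -1, -1, -1, -1, -1, -1, -1, -1]
-20 [67, -1, 18, 34, -1, -1, -1, -1, -1, -1, -1, -1, -1]
-10 [68, 64, 20, -1, -1, -1, -1, -1, -1, -1, -1, -1, -1]
0 [66, -1, 17, -1, -1, -1, -1, -1, -1, -1, -1, -1, -1]
10 [68, -1, 19, -1, -1, -1, -1, -1, -1, -1, -1, -1, -1]
20 [68, -1, 18, -1, -1, -1, -1, -1, -1, -1, -1, -1, -1]
30 [69, -1, -1, -1, -1, -1, -1, -1, -1, -1, -1, -1, -1]
40 [-1, -1, -1, -1, -1, -1, -1, -1, -1, -1, -1, -1, -1]
50 [-1, -1, -1, -1, -1, -1, -1, -1, -1, -1, -1, -1, -1]
60 [-1, -1, -1, -1, -1, -1, -1, 18, 19, 19, 19, 19, 63]
70 [-1, -1, -1, -1, -1, 31, -1, 19, 20, 20, 21, 20, 66]
80 [-1, -1, -1, -1, 19, 26, -1, 19, 21, 19, 20, 18, 65]
90 [-1, -1, -1, -1, 19, -1, -1, -1, -1, -1, -1, -1, 68]
100 [-1, -1, -1, -1, -1, -1, -1, -1, -1, -1, -1, -1, 70]
110 [-1, -1, -1, -1, -1, 68, 66, 68, 69, 68, 68, 67, 67]
```

View pics/c4.png

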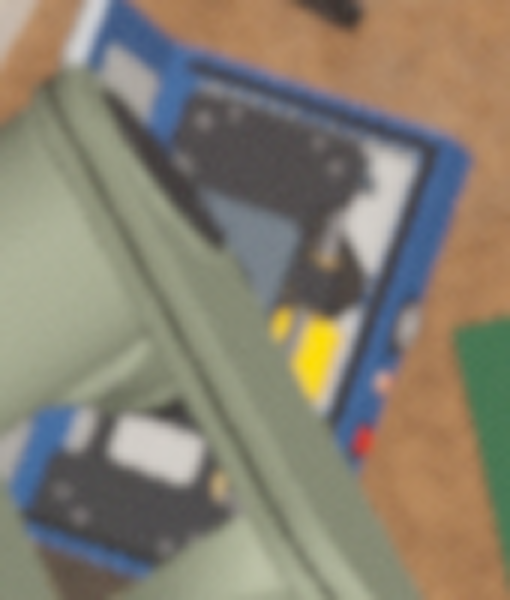

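```bash
python3 -m pendant '[{"xyz":[0.01,0,0],"roll":-0.3,"jaw":0.9},{"xyz":[0.02,0,0],"roll":-0.3,"jaw":0.9},{"xyz":[0.035,0,0],"roll":-0.3,"jaw":0.9},{"xyz":[0.05,0,0],"roll":-0.3,"jaw":0.9},{"xyz":[0.06,0,0],"roll":-0.3,"jaw":0.9},{"xyz":[0.07,0,0],"roll":-0.3,"jaw":0.9},{"xyz":[0.075,0,0],"roll":-0.3,"jaw":0.9},{"xyz":[0.075,0,0],"roll":-0.3,"jaw":0.9}]'
python3 - <<'E'
from h import *
to(box(-33,75,72),yaw=160.2)
b,_=grab('top','t5');a,_=grab('wrist','w5')
b=cv2.resize(b[150:260,185:285],(480,528),interpolation=cv2.INTER_CUBIC)
cv2.imwrite('pics/m5.png',np.hstack([b,cv2.resize(a,(320,200)).repeat(1,0) if 0 else np.vstack([cv2.resize(a,(320,200)),np.zeros((328,320,3),np.uint8)])]))
f=load('t5');D=f['d'];K=f['K'];T=f['T'];v,u=np.nonzero(D>0);z=D[v,u]
P=np.c_[(u-K[0,2])/K[0,0]*z,-(v-K[1,2])/K[1,1]*z,-z]@T[:3,:3].T+T[:3,3]
B=np.array([inbox(p) for p in P[(np.hypot(*(P[:,:2]-BO).T)<140)&(P[:,2]<80)]])
for y in range(-110,31,10):
    print(y,[ (lambda k:int(np.median(B[k,2])) if k.any() else -1)((abs(B[:,0]-x)<5)&(abs(B[:,1]-y)<5)) for x in range(-60,61,10)])
E
```

```text
time_s: 10.45
ee_pos: [385.6, 351.7, 171.9]
ee_rot: [-180.0, -0.0, 160.2]
force: [-0.6, -1.4, -1.0]
gripper_width: 34.0
t 10.45 pos [385.6 351.7 171.9] rot [-180.    -0.   160.2] box [-52.7  75.  171.9] F [-0.6 -1.4 -1. ] w 34.0
-> [-0.0001  0.0197  0.0999] roll 0.0
-110 [66, 63, 53, 44, 45, 52, 52, 46, 48, 38, 49, 49, 66]
-100 [67, -1, 17, 19, 19, 18, 17, 21, 19, 20, 21, 19, 57]
-90 [68, 66, 19, 19, 19, 19, 20, 30, 33, 17, 19, 20, 49]
-80 [68, -1, 19, 18, 20, 22, 22, 21, 20, 34, 19, 18, 54]
-70 [67, -1, 19, 19, 34, 22, 21, 21, 33, 23, 31, 19, 58]
-60 [67, -1, 18, 32, 28, 21, 29, 33, 26, 22, 42, 18, 57]
-50 [68, 44, 42, 22, 20, 27, 23, 24, 23, 32, 19, 20, 61]
-40 [66, 48, 21, 20, 21, 22, 23, 24, 37, 21, 18, 18, 53]
-30 [67, -1, 32, 20, 22, 20, 29, 25, 20, 20, 19, 19, 58]
-20 [66, 65, 19, 29, 21, 28, 24, 19, 19, 21, 18, 18, 59]
-10 [67, -1, 20, 20, 42, -1, 18, 17, 21, 18, 19, 19, 67]
0 [66, -1, 20, 18, -1, -1, -1, -1, -1, -1, -1, -1, 68]
10 [69, -1, 19, 19, 19, -1, -1, -1, -1, -1, -1, -1, 67]
20 [65, 45, 18, 19, 17, 20, -1, -1, -1, -1, -1, -1, 67]
30 [67, -1, 19, 19, 25, 33, -1, -1, -1, -1, -1, 57, 64]
```

View pics/m5.png

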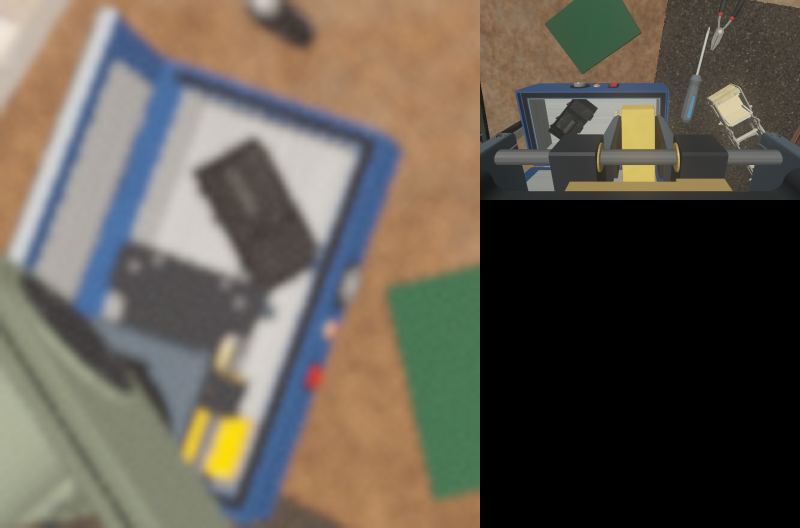

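The carrier (black) is in the right half at crop (255,210), turned against the box axes, so the wedge stays at y=+75. I'll check the box registration at the front and right rims before lowering.

```bash
python3 - <<'E'
from h import *
im=load('w5')['im'];c=im[150:310,60:400];cv2.imwrite('pics/c5.png',cv2.resize(c,None,fx=2.3,fy=2.3,interpolation=cv2.INTER_CUBIC))
def cloud(tag):
    f=load(tag);D=f['d'];K=f['K'];T=f['T'];v,u=np.nonzero(D>0);z=D[v,u]
    P=np.c_[(u-K[0,2])/K[0,0]*z,-(v-K[1,2])/K[1,1]*z,-z]@T[:3,:3].T+T[:3,3]
    a=np.radians(BYAW);d=P[:,:2]-BO
    return np.c_[d@[np.cos(a),np.sin(a)],d@[-np.sin(a),np.cos(a)],P[:,2]],u,v
for tag in ('w5','t5'):
    B,u,v=cloud(tag)
    for lo,hi in((-110,-70),(-70,-30),(-30,10),(10,40)):
        k=(B[:,1]>lo)&(B[:,1]<hi)&(B[:,0]<-40)&(B[:,0]>-100)&(B[:,2]>60)&(B[:,2]<82)
        if k.sum()>5: print(tag,lo,'front rim x pct',np.percentile(B[k,0],[2,10,50,90,98]).round(1),'z',np.median(B[k,2]).round(1),k.sum())
    k=(abs(B[:,0])<50)&(B[:,1]<-90)&(B[:,1]>-135)&(B[:,2]>62)&(B[:,2]<82)
    if k.sum()>5: print(tag,'right rim y',np.percentile(B[k,1],[2,10,50,90,98]).round(1))
E
```

```text
w5 -110 front rim x pct [-73.6 -73.4 -65.5 -53.5 -42.5] z 68.5 1112
w5 -70 front rim x pct [-73.7 -73.5 -66.9 -59.8 -58.3] z 68.6 983
w5 -30 front rim x pct [-73.7 -73.6 -67.  -59.8 -58.3] z 68.6 991
w5 10 front rim x pct [-73.8 -73.6 -67.1 -59.8 -58.3] z 68.7 755
w5 right rim y [-123.  -121.3 -116.4 -108.9 -108.3]
t5 -110 front rim x pct [-70.8 -70.4 -63.4 -56.  -54.8] z 68.5 79
t5 -70 front rim x pct [-71.  -70.3 -63.  -56.2 -55.4] z 68.1 81
t5 -30 front rim x pct [-71.1 -70.6 -63.7 -56.8 -55.3] z 68.4 81
t5 10 front rim x pct [-71.  -70.5 -63.5 -57.  -55.7] z 67.8 59
t5 right rim y [-124.3 -123.1 -117.4 -111.3 -110.1]
```

View pics/c5.png

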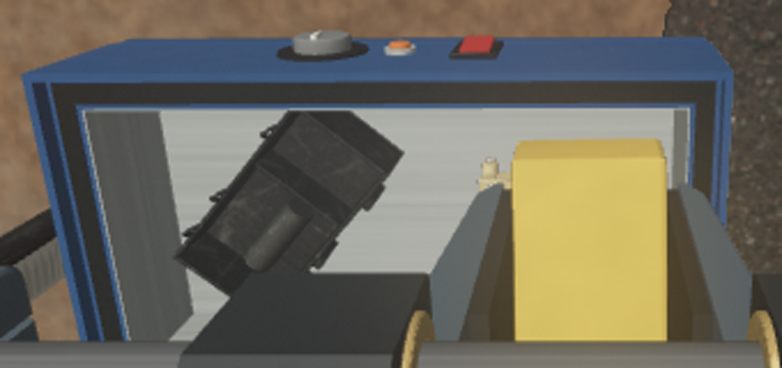

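Both cameras agree on the box yaw, and on x to within 2.5 mm. The carrier is in the right half at crop (290,200), diagonal. I can lower the wedge along the lid.

```bash
python3 -m pendant '[{"xyz":[0,0.002,0.012],"roll":0,"jaw":0.9},{"xyz":[0,0.005,0.028],"roll":0,"jaw":0.9},{"xyz":[0,0.008,0.045],"roll":0,"jaw":0.9},{"xyz":[0,0.011,0.062],"roll":0,"jaw":0.9},{"xyz":[0,0.014,0.078],"roll":0,"jaw":0.9},{"xyz":[0,0.016,0.089],"roll":0,"jaw":0.9},{"xyz":[0,0.017,0.094],"roll":0,"jaw":0.9},{"xyz":[0,0.017,0.096],"roll":0,"jaw":0.9}]'
python3 - <<'E'
from h import *
to(box(-35,75,72),yaw=160.2)
a,_=grab('wrist','w6');c,_=grab('side','s6')
c=cv2.resize(c[180:330,240:400],(400,375));a=cv2.resize(a[110:310,220:460],(400,333));a=np.vstack([a,np.zeros((42,400,3),np.uint8)])
cv2.imwrite('pics/m6.png',np.hstack([c,a]))
E
```

```text
time_s: 11.55
ee_pos: [391.7, 367.4, 75.8]
ee_rot: [-180.0, -0.0, 160.2]
force: [-1.8, -5.0, 1.3]
gripper_width: 33.7
t 11.55 pos [391.7 367.4  75.8] rot [-180.    -0.   160.2] box [-35.8  74.5  75.8] F [-1.8 -5.   1.3] w 33.7
-> [0.0005 0.0008 0.0038] roll -0.0
```

View pics/m6.png

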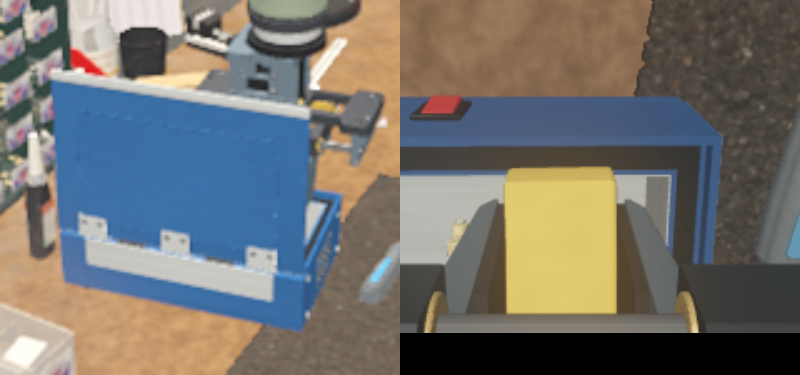

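The lid stands at about 80° and the wedge's thin end (row ~168 in the crop) is just inside the front coaming (row ~145). That is 11 pictures viewed, so I'll work mostly from numbers now.

```bash
python3 - <<'E'
from h import *
print('thin end',inbox(px('w6',336,211,85.8)),inbox(px('w6',336,217,85.8)),px('w6',336,225),'coaming', inbox(px('w6',310,197,75)),inbox(px('w6',310,194,75)))
f=load('w6');im=f['im'];print([tuple(im[r,300]) for r in range(190,220,3)])
print([tuple(im[r,336]) for r in range(200,222,2)])
E
```

```text
thin end [-66.6  83.8  85.8] [-63.5  83.9  85.8] [374.9 348.2  86.5] coaming [-70.8  70.8  75. ] [-72.4  70.8  75. ]
[(np.uint8(126), np.uint8(95), np.uint8(78)), (np.uint8(135), np.uint8(101), np.uint8(82)), (np.uint8(136), np.uint8(102), np.uint8(83)), (np.uint8(57), np.uint8(67), np.uint8(76)), (np.uint8(57), np.uint8(68), np.uint8(77)), (np.uint8(56), np.uint8(69), np.uint8(78)), (np.uint8(56), np.uint8(69), np.uint8(79)), (np.uint8(90), np.uint8(167), np.uint8(193)), (np.uint8(95), np.uint8(175), np.uint8(202)), (np.uint8(96), np.uint8(178), np.uint8(205))]
[(np.uint8(54), np.uint8(65), np.uint8(72)), (np.uint8(54), np.uint8(65), np.uint8(74)), (np.uint8(55), np.uint8(67), np.uint8(76)), (np.uint8(54), np.uint8(67), np.uint8(76)), (np.uint8(54), np.uint8(67), np.uint8(77)), (np.uint8(78), np.uint8(144), np.uint8(168)), (np.uint8(94), np.uint8(176), np.uint8(203)), (np.uint8(95), np.uint8(176), np.uint8(204)), (np.uint8(95), np.uint8(178), np.uint8(205)), (np.uint8(105), np.uint8(192), np.uint8(216)), (np.uint8(112), np.uint8(204), np.uint8(225))]
```

```bash
python3 -m pendant '[{"xyz":[0,0,0.001],"roll":0,"jaw":0.9},{"xyz":[0,0,0.002],"roll":0,"jaw":0.9},{"xyz":[0,0,0.003],"roll":0,"jaw":0.9},{"xyz":[0,-0.001,0.004],"roll":0,"jaw":0.9},{"xyz":[0,-0.002,0.0045],"roll":0,"jaw":0.9},{"xyz":[0,-0.003,0.0045],"roll":0,"jaw":0.9},{"xyz":[0,-0.003,0.0045],"roll":0,"jaw":0.9},{"xyz":[0,-0.003,0.0045],"roll":0,"jaw":0.9}]' 40
```

```text
time_s: 12.65
ee_pos: [391.5, 365.7, 72.5]
ee_rot: [179.8, 0.1, 160.2]
force: [-1.6, -3.0, 4.6]
gripper_width: 33.8
```

```bash
python3 -m pendant '[{"xyz":[0,0,-0.0005],"roll":0,"jaw":0.58},{"xyz":[0,0,-0.0005],"roll":0,"jaw":0.55},{"xyz":[0,0,-0.0005],"roll":0,"jaw":0.52},{"xyz":[0,0,-0.0005],"roll":0,"jaw":0.5},{"xyz":[0,0,-0.0005],"roll":0,"jaw":0.5},{"xyz":[0,0,-0.0005],"roll":0,"jaw":0.5},{"xyz":[0,0,-0.0005],"roll":0,"jaw":0.5},{"xyz":[0,0,-0.0005],"roll":0,"jaw":0.5}]'
python3 - <<'E'
from h import *
to(box(-40,75,120))
from h import *
im,_=grab('wrist','w7')
print([tuple(map(int,im[r,336])) for r in range(190,240,3)])
m=cv2.inRange(cv2.cvtColor(im,cv2.COLOR_BGR2HSV),(20,100,100),(35,255,255));m[:,:270]=0;m[:,420:]=0;m[260:]=0
for r in (212,225,240,255):
    u=np.nonzero(m[r])[0]; print(r,(u.min(),u.max()) if len(u) else None)
v=np.nonzero(m[:,336])[0];print('thin end',v.min(),inbox(px('w7',336,v.min(),82)))
E
```

```text
time_s: 13.65
ee_pos: [390.9, 364.7, 72.0]
ee_rot: [180.0, -0.0, 160.2]
force: [0.8, -0.4, -0.4]
gripper_width: 45.5
t 13.65 pos [390.9 364.7  72. ] rot [180.   -0.  160.2] box [-38.6  74.5  72. ] F [ 0.8 -0.4 -0.4] w 45.5
-> [ 0.0005 -0.0014 -0.048 ] roll None
[(121, 91, 78), (121, 92, 79), (122, 94, 81), (129, 99, 84), (133, 101, 87), (98, 171, 197), (96, 178, 205), (111, 202, 223), (110, 201, 222), (109, 200, 222), (109, 200, 221), (109, 200, 221), (110, 201, 222), (110, 201, 223), (109, 201, 222), (110, 201, 223), (109, 200, 222)]
212 (np.int64(282), np.int64(350))
225 (np.int64(283), np.int64(350))
240 (np.int64(283), np.int64(350))
255 (np.int64(283), np.int64(349))
thin end 205 [-72.5  83.7  82. ]
```

```bash
python3 -m pendant '[{"xyz":[0,0,-0.008],"roll":0,"jaw":0.5},{"xyz":[0,0,-0.02],"roll":0,"jaw":0.5},{"xyz":[0,-0.002,-0.035],"roll":0,"jaw":0.5},{"xyz":[0,-0.006,-0.055],"roll":0,"jaw":0.5},{"xyz":[0,-0.012,-0.075],"roll":0,"jaw":0.5},{"xyz":[-0.01,-0.016,-0.095],"roll":0,"jaw":0.5},{"xyz":[-0.03,-0.016,-0.11],"roll":0,"jaw":0.5},{"xyz":[-0.06,-0.016,-0.12],"roll":0,"jaw":0.5}]'
python3 - <<'E'
from h import *
to(box(-45,-50,210),yaw=160.2)
C=lambda u,v,z:inbox(px('w5',60+u/2.3,150+v/2.3,z))
for z in(48,20): print('w5',z,[C(*p,z).tolist() for p in[(405,153),(235,295),(175,257)]])
C=lambda u,v,z:inbox(px('t5',185+u/4.8,150+v/4.8,z))
q=np.array([C(*p,48) for p in[(195,172),(258,138),(318,248),(265,288)]]);print('t5',q.tolist(),q.mean(0),np.linalg.norm(np.diff(q,axis=0),axis=1))
E
```

```text
time_s: 14.7
ee_pos: [442.3, 329.4, 194.3]
ee_rot: [179.9, 0.1, 160.2]
force: [0.3, -0.3, -0.5]
gripper_width: 45.7
t 14.7 pos [442.3 329.4 194.3] rot [1.799e+02 1.000e-01 1.602e+02] box [-54.4  14.1 194.3] F [ 0.3 -0.3 -0.5] w 45.7
-> [-0.0641  0.0094 -0.0156] roll 0.0
w5 48 [[-34.2, 1.5, 48.0], [28.6, -74.0, 48.0], [11.0, -96.4, 48.0]]
w5 20 [[-24.4, -5.4, 20.0], [44.3, -88.1, 20.0], [25.0, -112.6, 20.0]]
t5 [[37.4, -63.7, 48.0], [7.8, -96.4, 48.0], [-51.2, -44.8, 48.0], [-28.9, -10.9, 48.0]] [ -8.725 -53.95   48.   ] [44.10725564 78.38086501 40.57708713]
```

```bash
python3 -m pendant '[{"xyz":[0,-0.004,-0.012],"roll":0,"jaw":0.4},{"xyz":[0,-0.01,-0.026],"roll":0,"jaw":0.3},{"xyz":[0,-0.014,-0.036],"roll":0,"jaw":0.2},{"xyz":[0,-0.016,-0.04],"roll":0,"jaw":0.2},{"xyz":[0,-0.016,-0.04],"roll":0,"jaw":0.2},{"xyz":[0,-0.016,-0.04],"roll":0,"jaw":0.2},{"xyz":[0,-0.016,-0.04],"roll":0,"jaw":0.2},{"xyz":[0,-0.016,-0.04],"roll":0,"jaw":0.2}]'
python3 - <<'E'
from h import *
to()
im,_=grab('wrist','w8');tim,_=grab('top','t8')
f=load('w8');D=f['d'];K=f['K'];T=f['T'];v,u=np.nonzero(D>0);z=D[v,u]
P=np.c_[(u-K[0,2])/K[0,0]*z,-(v-K[1,2])/K[1,1]*z,-z]@T[:3,:3].T+T[:3,3]
B=np.array([inbox(p) for p in P])
dark=im[v,u].max(1)<85
ins=(B[:,0]>-58)&(B[:,0]<50)&(abs(B[:,1])<108)
for nm,k in (('rim z>38',ins&(B[:,2]>38)&(B[:,2]<52)),('dark z>15',ins&dark&(B[:,2]>15)&(B[:,2]<60)&(B[:,1]<40)),):
    p=B[k];r=cv2.minAreaRect(p[:,:2].astype(np.float32));print(nm,len(p),r,cv2.boxPoints(r).round(1).tolist(),np.percentile(p[:,2],[5,50,95]))
c=im[130:330,100:420].copy();cv2.imwrite('pics/c8.png',np.vstack([cv2.resize(c,(640,400)),cv2.resize(tim[150:260,180:356],(640,200*1),interpolation=cv2.INTER_CUBIC)]))
E
```

```text
time_s: 15.7
ee_pos: [436.4, 314.2, 231.6]
ee_rot: [-180.0, -0.0, 160.2]
force: [0.9, 0.1, 0.3]
gripper_width: 72.9
t 15.7 pos [436.4 314.2 231.6] rot [-180.    -0.   160.2] box [-70.7  14.6 231.6] F [0.9 0.1 0.3] w 72.9
rim z>38 555 ((-8.068702697753906, -49.032501220703125), (49.26347351074219, 84.59074401855469), 48.83726501464844) [[-56.099998474121094, -39.70000076293945], [7.599999904632568, -95.4000015258789], [40.0, -58.29999923706055], [-23.700000762939453, -2.5999999046325684]] [38.9 45.9 49. ]
dark z>15 2344 ((-7.7491912841796875, -50.61410903930664), (49.73581314086914, 87.00938415527344), 49.06980895996094) [[-56.900001525878906, -40.900001525878906], [8.800000190734863, -97.9000015258789], [41.400001525878906, -60.29999923706055], [-24.299999237060547, -3.299999952316284]] [21.115 23.9   48.2  ]
```

View pics/c8.png

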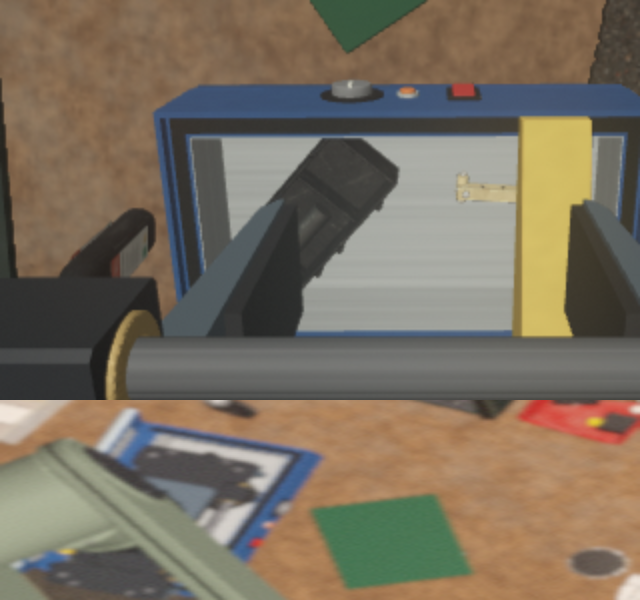

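The wedge lies across the box with its thin end at the front coaming, and the spacer shows at crop (455–520,190). The carrier sits about 41° off the box x. With the jaws square to the box I can close on its front end, which turns it straight and keeps the body clear of the lid.

```bash
python3 - <<'E'
from h import *
print('spacer near end',inbox(px('w8',328,225,36)),inbox(px('w8',328,225)))
to(box(-30,-41,110),box(-30,-41,80),box(-30,-41,25),yaw=160.2)
E
```

```text
spacer near end [-17.   27.5  36. ] [-14.6  27.7  29.8]
t 15.8 pos [436.4 314.2 231.8] rot [-180.    -0.   160.2] box [-70.6  14.5 231.8] F [ 0.2 -0.6  0.4] w 73.0
-> [-0.0555  0.0407  0.1217] roll -0.0
-> [-0.0555  0.0407  0.1517] roll -0.0
-> [-0.0555  0.0407  0.2067] roll -0.0
```

```bash
python3 -m pendant '[{"xyz":[-0.025,0.015,0.02],"roll":0,"jaw":0},{"xyz":[-0.05,0.035,0.05],"roll":0,"jaw":0},{"xyz":[-0.0575,0.0407,0.09],"roll":0,"jaw":0},{"xyz":[-0.0575,0.0407,0.12],"roll":0,"jaw":0},{"xyz":[-0.0575,0.0407,0.138],"roll":0,"jaw":0},{"xyz":[-0.0575,0.0407,0.15],"roll":0,"jaw":0},{"xyz":[-0.0575,0.0407,0.155],"roll":0,"jaw":0},{"xyz":[-0.0575,0.0407,0.16],"roll":0,"jaw":0}]'
python3 -m pendant '[{"xyz":[0,0,0.005],"roll":0,"jaw":0},{"xyz":[0,0,0.012],"roll":0,"jaw":0},{"xyz":[0,0,0.019],"roll":0,"jaw":0},{"xyz":[0,0,0.026],"roll":0,"jaw":0},{"xyz":[0,0,0.033],"roll":0,"jaw":0},{"xyz":[0,0,0.04],"roll":0,"jaw":0},{"xyz":[0,0,0.044],"roll":0,"jaw":0},{"xyz":[0,0,0.046],"roll":0,"jaw":0}]'
python3 - <<'E'
from h import *
to(box(-30,-43,25),yaw=160.2)
E
```

```text
time_s: 16.8
ee_pos: [504.8, 333.3, 72.4]
ee_rot: [179.9, 0.1, 160.2]
force: [-0.2, -0.1, 0.2]
gripper_width: 91.2
time_s: 17.8
ee_pos: [504.3, 333.0, 25.7]
ee_rot: [-180.0, -0.0, 160.2]
force: [-0.2, 0.2, 0.2]
gripper_width: 91.1
t 17.8 pos [504.3 333.   25.7] rot [-180.    -0.   160.2] box [-30.  -43.   25.7] F [-0.2  0.2  0.2] w 91.1
-> [0.     0.     0.0007] roll -0.0
```

No contact. Close gently.

```bash
python3 -m pendant '[{"xyz":[0,0,0],"roll":0,"jaw":0.05},{"xyz":[0,0,0],"roll":0,"jaw":0.1},{"xyz":[0,0,0],"roll":0,"jaw":0.15},{"xyz":[0,0,0],"roll":0,"jaw":0.2},{"xyz":[0,0,0],"roll":0,"jaw":0.25},{"xyz":[0,0,0],"roll":0,"jaw":0.3},{"xyz":[0,0,0],"roll":0,"jaw":0.35},{"xyz":[0,0,0],"roll":0,"jaw":0.4}]' 8
python3 -m pendant '[{"xyz":[0,0,0],"roll":0,"jaw":0.45},{"xyz":[0,0,0],"roll":0,"jaw":0.5},{"xyz":[0,0,0],"roll":0,"jaw":0.6},{"xyz":[0,0,0],"roll":0,"jaw":0.6},{"xyz":[0,0,0],"roll":0,"jaw":0.6},{"xyz":[0,0,0],"roll":0,"jaw":0.6},{"xyz":[0,0,0],"roll":0,"jaw":0.6},{"xyz":[0,0,0],"roll":0,"jaw":0.6}]' 8
```

```text
time_s: 18.8
ee_pos: [504.4, 333.0, 26.1]
ee_rot: [180.0, 0.0, 160.2]
force: [-0.3, 0.1, 0.9]
gripper_width: 55.8
time_s: 19.8
ee_pos: [504.4, 333.0, 26.0]
ee_rot: [180.0, 0.0, 160.2]
force: [0.0, -1.0, 1.9]
gripper_width: 55.5
```

```bash
python3 -m pendant '[{"xyz":[0,0,0],"roll":2,"jaw":0.6},{"xyz":[0,0,0],"roll":4,"jaw":0.6},{"xyz":[0,0,0],"roll":6,"jaw":0.6},{"xyz":[0,0,0],"roll":8,"jaw":0.6},{"xyz":[0,0,0],"roll":10,"jaw":0.6},{"xyz":[0,0,0],"roll":12,"jaw":0.6},{"xyz":[0,0,0],"roll":14,"jaw":0.6},{"xyz":[0,0,0],"roll":14,"jaw":0.6}]' 8
python3 - <<'E'
from h import *
im,_=grab('wrist','w9')
f=load('w9');D=f['d'];K=f['K'];T=f['T'];v,u=np.nonzero(D>0);z=D[v,u]
P=np.c_[(u-K[0,2])/K[0,0]*z,-(v-K[1,2])/K[1,1]*z,-z]@T[:3,:3].T+T[:3,3]
B=np.array([inbox(p) for p in P])
dark=im[v,u].max(1)<85
k=(B[:,0]>-58)&(B[:,0]<50)&(abs(B[:,1]+45)<60)&(B[:,2]>15)&(B[:,2]<56)&dark
p=B[k];print(len(p),p.min(0),p.max(0))
for x in range(-58,-20,4):
    q=p[abs(p[:,0]-x)<2]
    if len(q):print(x,q[:,1].min(),q[:,1].max(),np.median(q[:,2]),len(q))
E
```

```text
time_s: 20.8
ee_pos: [504.0, 332.4, 25.4]
ee_rot: [-179.9, -0.0, 146.2]
force: [-3.1, -4.1, -0.9]
gripper_width: 50.6
8086 [-52.1 -99.8  19.3] [ 40.7 -11.4  55.9]
-54 -64.1 -64.1 55.8 1
-50 -65.2 -64.3 52.55 16
-46 -66.2 -56.1 46.15 92
-42 -67.2 -11.4 43.5 419
-38 -68.2 -11.4 41.55 730
-34 -69.2 -15.6 39.95 576
-30 -70.2 -16.6 39.6 569
-26 -71.3 -17.6 34.95 592
-22 -71.6 -18.7 23.1 372
```

```bash
python3 -m pendant '[{"xyz":[0,0.001,0],"roll":1,"jaw":0.6},{"xyz":[0,0.002,0],"roll":2,"jaw":0.6},{"xyz":[0,0.003,0],"roll":3,"jaw":0.6},{"xyz":[0,0.003,0],"roll":4,"jaw":0.6},{"xyz":[0,0.003,0],"roll":5,"jaw":0.6},{"xyz":[0,0.003,0],"roll":6,"jaw":0.6},{"xyz":[0,0.003,0],"roll":7,"jaw":0.6},{"xyz":[0,0.003,0],"roll":7,"jaw":0.6}]' 10
```

```text
time_s: 21.85
ee_pos: [505.9, 335.2, 25.8]
ee_rot: [-180.0, 0.0, 139.2]
force: [-3.1, -4.4, -2.0]
gripper_width: 48.5
```

```bash
python3 -m pendant '[{"xyz":[0,0.001,0],"roll":1,"jaw":0.6},{"xyz":[0,0.001,0],"roll":2,"jaw":0.6},{"xyz":[0,0.001,0],"roll":3,"jaw":0.6},{"xyz":[0,0.001,0],"roll":4,"jaw":0.6},{"xyz":[0,0.001,0],"roll":5,"jaw":0.6},{"xyz":[0,0.001,0],"roll":5,"jaw":0.6},{"xyz":[0,0.001,0],"roll":5,"jaw":0.6},{"xyz":[0,0.001,0],"roll":5,"jaw":0.6}]' 20
python3 - <<'E'
from h import *
to()
im,_=grab('top','t9')
f=load('t9');D=f['d'];K=f['K'];T=f['T'];v,u=np.nonzero(D>0);z=D[v,u]
P=np.c_[(u-K[0,2])/K[0,0]*z,-(v-K[1,2])/K[1,1]*z,-z]@T[:3,:3].T+T[:3,3]
a=np.radians(BYAW);d=P[:,:2]-BO;B=np.c_[d@[np.cos(a),np.sin(a)],d@[-np.sin(a),np.cos(a)],P[:,2]]
for y in range(-110,31,10):
    print(y,[ (lambda k:(int(np.median(B[k,2])),int(np.median(im[v[k],u[k]].max(1)))) if k.any() else -1)((abs(B[:,0]-x)<5)&(abs(B[:,1]-y)<5)&(B[:,2]<70)) for x in range(-50,51,10)])
E
```

```text
time_s: 22.85
ee_pos: [507.1, 336.5, 26.1]
ee_rot: [179.9, 0.0, 134.2]
force: [-1.7, -2.3, -1.3]
gripper_width: 48.4
t 22.85 pos [507.1 336.5  26.1] rot [179.9   0.  134.2] box [-25.7 -44.5  26.1] F [-1.7 -2.3 -1.3] w 48.4
-110 [-1, -1, -1, -1, -1, (67, 97), (66, 109), (68, 82), -1, -1, -1]
-100 [-1, -1, -1, -1, -1, -1, -1, -1, -1, -1, -1]
-90 [(65, 129), -1, -1, -1, -1, -1, -1, -1, -1, -1, -1]
-80 [(63, 137), -1, -1, -1, -1, -1, -1, -1, -1, -1, -1]
-70 [-1, -1, -1, -1, -1, -1, -1, -1, -1, -1, -1]
-60 [-1, (49, 107), (17, 112), -1, -1, -1, -1, -1, -1, -1, -1]
-50 [(66, 161), (21, 181), -1, -1, -1, -1, -1, -1, -1, -1, -1]
-40 [-1, -1, -1, -1, -1, -1, -1, -1, -1, -1, -1]
-30 [-1, -1, -1, -1, -1, -1, -1, -1, -1, -1, -1]
-20 [-1, -1, -1, -1, -1, -1, -1, -1, -1, -1, -1]
-10 [-1, -1, -1, -1, -1, -1, -1, -1, -1, -1, -1]
0 [-1, -1, -1, -1, -1, -1, -1, -1, (18, 162), (20, 193), (18, 197)]
10 [-1, -1, -1, -1, -1, -1, -1, -1, -1, (17, 195), -1]
20 [-1, -1, -1, -1, -1, -1, -1, -1, -1, -1, -1]
30 [-1, -1, -1, -1, -1, -1, -1, -1, -1, -1, -1]
```

```bash
python3 -m pendant '[{"xyz":[0,0,-0.003],"roll":0,"jaw":0.7},{"xyz":[0,0,-0.007],"roll":0,"jaw":0.7},{"xyz":[0,0,-0.01],"roll":-4,"jaw":0.7},{"xyz":[0,0,-0.01],"roll":-9,"jaw":0.7},{"xyz":[0,0,-0.01],"roll":-14,"jaw":0.7},{"xyz":[0,0,-0.01],"roll":-19,"jaw":0.7},{"xyz":[0,0,-0.01],"roll":-23,"jaw":0.7},{"xyz":[0,0,-0.01],"roll":-26,"jaw":0.7}]' 25
python3 - <<'E'
from h import *
to()
im,_=grab('wrist','w10')
f=load('w10');D=f['d'];K=f['K'];T=f['T'];v,u=np.nonzero(D>0);z=D[v,u]
P=np.c_[(u-K[0,2])/K[0,0]*z,-(v-K[1,2])/K[1,1]*z,-z]@T[:3,:3].T+T[:3,3]
a=np.radians(BYAW);d=P[:,:2]-BO;B=np.c_[d@[np.cos(a),np.sin(a)],d@[-np.sin(a),np.cos(a)],P[:,2]]
for y in range(-90,11,8):
    print(y,[ (lambda k:(int(np.median(B[k,2])),int(np.median(im[v[k],u[k]].max(1)))) if k.any() else -1)((abs(B[:,0]-x)<2)&(abs(B[:,1]-y)<4)) for x in range(-62,-20,4)])
E
```

```text
time_s: 23.9
ee_pos: [507.1, 334.0, 36.1]
ee_rot: [-179.8, 0.1, 160.3]
force: [1.0, -7.4, -0.5]
gripper_width: 47.8
t 23.9 pos [507.1 334.   36.1] rot [-1.798e+02  1.000e-01  1.603e+02] box [-28.1 -45.4  36.1] F [ 1.  -7.4 -0.5] w 47.8
-90 [(138, 55), (138, 55), (148, 50), (138, 54), (138, 53), (137, 53), (20, 173), (20, 175), (20, 174), (20, 173), (20, 167)]
-82 [(138, 55), (138, 55), (148, 50), (138, 54), (137, 55), (137, 53), (20, 173), (20, 175), -1, -1, -1]
-74 [(132, 57), (136, 84), (148, 51), (138, 54), (87, 99), (91, 55), (115, 52), (111, 52), (106, 52), (101, 53), (93, 53)]
-66 [(128, 96), (132, 108), (148, 53), (143, 163), (74, 50), (72, 43), (51, 50), (58, 42), (59, 42), (59, 42), (49, 51)]
-58 [(128, 96), (132, 109), (148, 55), (143, 163), -1, -1, (46, 51), (20, 177), -1, -1, (33, 59)]
-50 [(129, 98), (132, 108), (148, 56), (143, 164), -1, -1, (45, 53), (20, 176), (19, 150), -1, (33, 59)]
-42 [(129, 98), (132, 110), (148, 57), (143, 164), -1, -1, (41, 51), (45, 53), (20, 177), -1, (33, 56)]
-34 [(129, 96), (132, 110), (148, 58), (143, 164), -1, -1, (20, 175), (46, 52), (20, 177), -1, -1]
-26 [(128, 100), (131, 111), (148, 57), (143, 164), -1, (89, 46), (20, 176), (45, 53), (20, 177), (57, 46), (54, 45)]
-18 [(132, 61), (135, 102), (145, 60), (141, 164), (81, 101), (87, 56), (88, 49), (82, 66), (102, 68), (99, 68), (92, 61)]
-10 [(138, 60), (138, 60), (145, 60), (142, 164), (82, 103), -1, (20, 176), (20, 179), -1, -1, -1]
-2 [(138, 61), (138, 60), (145, 59), (142, 164), -1, -1, (20, 177), (20, 179), (20, 178), (20, 179), (21, 177)]
6 [(126, 61), (132, 111), (149, 50), (142, 164), -1, -1, (20, 177), (20, 179), (20, 179), (20, 179), (20, 177)]
```

```bash
python3 - <<'E'
from h import *
f=load('w10');im=f['im'];
def row(c):
    out=[]
    for r in range(180,320,6):
        p=px('w10',c,r);b=inbox(p);out.append((r,b[0],b[1],b[2],int(im[r,c].max())))
    return out
for c in (300,316,335):
    print(c,[tuple(float(x) for x in o) for o in row(c)])
# coarse gray map of image rows 150..300
g=im.max(2)
for r in range(150,300,8): print(r,' '.join('%3d'%g[r,c] for c in range(200,440,8)))
E
```

```text
300 [(180.0, -73.2, -54.0, 40.6, 119.0), (186.0, -73.2, -53.5, 52.8, 118.0), (192.0, -73.2, -52.9, 63.6, 117.0), (198.0, -73.1, -52.5, 72.7, 119.0), (204.0, -71.3, -52.4, 75.1, 128.0), (210.0, -66.6, -52.8, 68.3, 52.0), (216.0, -64.1, -52.8, 69.0, 53.0), (222.0, -61.3, -52.9, 68.7, 52.0), (228.0, -58.4, -52.9, 68.4, 147.0), (234.0, -36.3, -55.5, 20.1, 176.0), (240.0, -37.6, -54.9, 32.4, 84.0), (246.0, -37.7, -54.5, 40.5, 49.0), (252.0, -37.4, -54.2, 47.5, 53.0), (258.0, -37.3, -53.8, 54.2, 48.0), (264.0, -36.3, -53.7, 58.5, 61.0), (270.0, -19.8, -55.1, 33.4, 60.0), (276.0, -15.6, -55.2, 32.7, 58.0), (282.0, -12.1, -55.2, 33.2, 60.0), (288.0, -8.3, -55.2, 33.2, 67.0), (294.0, -4.2, -55.3, 32.9, 56.0), (300.0, -61.4, -50.0, 128.8, 89.0), (306.0, -60.5, -50.1, 130.2, 113.0), (312.0, -59.7, -50.0, 131.7, 121.0), (318.0, -58.4, -49.9, 132.3, 106.0)]
316 [(180.0, -74.1, -46.0, 43.9, 47.0), (186.0, -73.5, -46.0, 53.6, 118.0), (192.0, -73.4, -46.0, 64.2, 118.0), (198.0, -73.1, -46.0, 72.7, 119.0), (204.0, -71.3, -46.0, 75.3, 128.0), (210.0, -66.8, -46.0, 68.8, 51.0), (216.0, -63.8, -45.9, 68
[... 3126 characters left out ...]
  50  50  51  52  57  50  50  50  51  53  53  48  66 103 103 177 177 177 177 178
262  84  87 171 171 171 101 101  56  41  49  62  62  55  49  51  49  51  51  52  55  52  48  56 103 103 178 178 179 179 179
270  58  58  59 170 100 102 100  53  42  61  62  63  57  62  59  56  60  59  57  60  69  47  57  91 102 102 176  66  66  67
278  57  57  42 102 101 101  55  45  41  62  60  62  58  59  58  57  63  59  59  47  44  46  48  58 102 102 102  54  66  67
286  55  57 119  99 100  99  55  40  42  59  60  60  57  57  58  57  58  59  60  43  45  44  46  57 102 102 102 139  64  64
294  55  92  86 100  99  67  60  40  42  50  60  56  57  59  56  54  58  59  57  45  60  44  46  61  73 102 102 115 177  63
```

The carrier is lifted level (front face z 30–58), but I hold it only 8 mm behind its front end, about 6.5° off, and its back presses the rear wall. I'll draw it forward 5 mm, set it down and regrasp nearer its middle.

```bash
python3 -m pendant '[{"xyz":[0,-0.003,0],"roll":0,"jaw":0.7},{"xyz":[0,-0.006,0.002],"roll":0,"jaw":0.7},{"xyz":[0,-0.006,0.005],"roll":0,"jaw":0.7},{"xyz":[0,-0.006,0.008],"roll":0,"jaw":0.7},{"xyz":[0,-0.006,0.0098],"roll":0,"jaw":0.7},{"xyz":[0,-0.006,0.0098],"roll":0,"jaw":0.45},{"xyz":[0,-0.006,0.0098],"roll":0,"jaw":0.36},{"xyz":[0,-0.006,0.0098],"roll":0,"jaw":0.32}]'
python3 -m pendant '[{"xyz":[0,0,0],"roll":0,"jaw":0.32},{"xyz":[0,0,0],"roll":3,"jaw":0.32},{"xyz":[0,0.002,0],"roll":6.5,"jaw":0.32},{"xyz":[0,0.005,0],"roll":6.5,"jaw":0.32},{"xyz":[-0.001,0.009,0],"roll":6.5,"jaw":0.32},{"xyz":[-0.002,0.014,0],"roll":6.5,"jaw":0.32},{"xyz":[-0.002,0.016,0],"roll":6.5,"jaw":0.5},{"xyz":[-0.002,0.016,0],"roll":6.5,"jaw":0.7}]' 25
python3 -m pendant '[{"xyz":[0,0,0],"roll":0,"jaw":0.7},{"xyz":[0,0,0],"roll":0,"jaw":0.7},{"xyz":[0,0,0],"roll":0,"jaw":0.7},{"xyz":[0,0,-0.002],"roll":0,"jaw":0.7},{"xyz":[0,0,-0.005],"roll":0,"jaw":0.7},{"xyz":[0,0,-0.01],"roll":0,"jaw":0.7},{"xyz":[0,0,-0.012],"roll":0,"jaw":0.7},{"xyz":[0,0,-0.012],"roll":0,"jaw":0.7}]' 25
python3 - <<'E'
from h import *
to()
im,_=grab('wrist','w11')
for c in (300,316,335):
    print(c,[(r,*[float(x) for x in inbox(px('w11',c,r))],int(im[r,c].max())) for r in range(228,296,4)])
E
```

```text
time_s: 24.95
ee_pos: [504.8, 330.7, 26.3]
ee_rot: [180.0, 0.0, 160.2]
force: [0.0, 0.1, 0.2]
gripper_width: 61.5
time_s: 25.95
ee_pos: [511.9, 345.2, 26.1]
ee_rot: [180.0, -0.0, 153.7]
force: [0.1, -0.3, -0.4]
gripper_width: 46.0
time_s: 26.95
ee_pos: [512.1, 345.1, 38.5]
ee_rot: [180.0, 0.0, 153.7]
force: [0.5, -0.0, -1.2]
gripper_width: 45.6
t 26.95 pos [512.1 345.1  38.5] rot [180.    0.  153.7] box [-16.  -46.3  38.5] F [ 0.5 -0.  -1.2] w 45.6
300 [(228, -41.1, -51.8, 54.9, 48), (232, -40.8, -51.6, 59.6, 50), (236, -28.8, -54.3, 34.8, 55), (240, -26.5, -54.6, 34.8, 58), (244, -23.9, -54.9, 34.3, 58), (248, -21.7, -55.2, 34.7, 57), (252, -19.2, -55.5, 34.5, 57), (256, -16.9, -55.8, 34.8, 56), (260, -14.4, -56.1, 34.8, 57), (264, -11.7, -56.5, 34.4, 55), (268, -9.3, -56.8, 34.3, 55), (272, -7.1, -57.1, 35.0, 58), (276, -6.4, -57.0, 38.2, 44), (280, -6.6, -56.8, 43.1, 44), (284, -6.4, -56.6, 46.9, 49), (288, -6.3, -56.5, 50.9, 46), (292, -4.8, -56.6, 52.3, 48)]
316 [(228, -40.4, -44.1, 55.2, 50), (232, -40.0, -44.2, 59.6, 50), (236, -27.9, -45.6, 34.9, 55), (240, -25.3, -45.9, 34.4
[... 226 characters left out ...]
2, -5.7, -48.1, 34.3, 54), (276, -5.5, -48.1, 38.6, 43), (280, -5.4, -48.2, 42.8, 44), (284, -5.2, -48.2, 46.5, 43), (288, -5.3, -48.1, 50.9, 46), (292, -4.0, -48.3, 52.4, 47)]
335 [(228, -39.0, -35.0, 54.5, 52), (232, -39.3, -35.3, 60.3, 53), (236, -26.3, -35.2, 34.2, 57), (240, -24.2, -35.5, 34.7, 67), (244, -21.8, -35.7, 34.5, 69), (248, -19.5, -35.9, 34.7, 62), (252, -16.6, -36.2, 33.9, 59), (256, -14.5, -36.4, 34.6, 59), (260, -12.2, -36.6, 34.8, 56), (264, -9.8, -36.9, 34.8, 56), (268, -7.0, -37.2, 34.4, 53), (272, -4.5, -37.4, 34.4, 55), (276, -4.0, -37.6, 38.0, 44), (280, -4.3, -37.9, 42.9, 43), (284, -3.8, -38.0, 46.3, 44), (288, -4.3, -38.3, 51.0, 48), (292, -2.8, -38.5, 52.6, 48)]
```

Now it is flush (45.6 mm) and level, with its centre about 20 mm ahead of the TCP along tool y. Next I'll lift it out.

```bash
python3 -m pendant '[{"xyz":[0,-0.004,-0.01],"roll":0,"jaw":0.7},{"xyz":[0,-0.009,-0.022],"roll":0,"jaw":0.7},{"xyz":[0,-0.012,-0.036],"roll":0,"jaw":0.7},{"xyz":[0,-0.013,-0.05],"roll":0,"jaw":0.7},{"xyz":[0,-0.016,-0.062],"roll":0,"jaw":0.7},{"xyz":[0,-0.025,-0.07],"roll":0,"jaw":0.7},{"xyz":[0,-0.045,-0.075],"roll":0,"jaw":0.7},{"xyz":[0,-0.07,-0.077],"roll":0,"jaw":0.7}]'
python3 - <<'E'
from h import *
to(box(-150,-46,115),[403.2,205.6,100],[403.2,205.6,40],[403.2,205.6,10],yaw=102.4)
E
```

```text
time_s: 28.0
ee_pos: [479.9, 280.8, 115.2]
ee_rot: [-180.0, -0.0, 153.7]
force: [0.0, -0.4, -1.0]
gripper_width: 45.8
t 28.0 pos [479.9 280.8 115.2] rot [-180.    -0.   153.7] box [-87.4 -37.8 115.2] F [ 0.  -0.4 -1. ] w 45.8
-> [-0.0153 -0.0613  0.0002] roll 51.3
-> [ 0.0355 -0.1014  0.0153] roll 51.3
-> [ 0.0354 -0.1014  0.0753] roll 51.3
-> [ 0.0354 -0.1014  0.1053] roll 51.3
```

```bash
python3 -m pendant '[{"xyz":[0.008,-0.025,0],"roll":0,"jaw":0.7},{"xyz":[0.018,-0.055,0],"roll":5,"jaw":0.7},{"xyz":[0.028,-0.08,0],"roll":13,"jaw":0.7},{"xyz":[0.0355,-0.1014,0],"roll":22,"jaw":0.7},{"xyz":[0.0355,-0.1014,0],"roll":32,"jaw":0.7},{"xyz":[0.0355,-0.1014,0.005],"roll":42,"jaw":0.7},{"xyz":[0.0355,-0.1014,0.02],"roll":51.3,"jaw":0.7},{"xyz":[0.0355,-0.1014,0.04],"roll":51.3,"jaw":0.7}]'
python3 - <<'E'
from h import *
to([403.2,205.6,40],[403.2,205.6,11],yaw=102.4)
im,_=grab('wrist','w12')
for c in (316,):
    print([(r,*px('w12',c,r).tolist(),int(im[r,c].max())) for r in range(212,296,8)])
E
```

```text
time_s: 29.0
ee_pos: [403.4, 206.1, 75.0]
ee_rot: [180.0, 0.0, 102.3]
force: [0.2, -0.4, -1.2]
gripper_width: 46.0
t 29.0 pos [403.4 206.1  75. ] rot [180.    0.  102.3] box [-183.6    9.    75. ] F [ 0.2 -0.4 -1.2] w 46.0
-> [-0.0005 -0.0003  0.035 ] roll -0.1
-> [-0.0005 -0.0003  0.064 ] roll -0.1
[(212, 400.5, 205.1, 3.6, 94), (220, 379.9, 200.7, 80.0, 39), (228, 379.9, 200.7, 91.2, 37), (236, 392.0, 203.3, 71.3, 55), (244, 397.0, 204.4, 70.5, 56), (252, 401.4, 205.3, 71.3, 55), (260, 406.3, 206.4, 71.0, 56), (268, 411.1, 207.4, 71.2, 56), (276, 414.2, 208.1, 74.5, 35), (284, 413.9, 208.0, 83.7, 35), (292, 415.7, 208.4, 88.6, 52)]
```

Still held level, with the front face 24 mm behind the TCP as expected. Lower it onto the mat.

```bash
python3 -m pendant '[{"xyz":[0,0,0.012],"roll":0,"jaw":0.7},{"xyz":[0,0,0.027],"roll":0,"jaw":0.7},{"xyz":[0,0,0.042],"roll":0,"jaw":0.7},{"xyz":[0,0,0.052],"roll":0,"jaw":0.7},{"xyz":[0,0,0.058],"roll":0,"jaw":0.7},{"xyz":[0,0,0.061],"roll":0,"jaw":0.7},{"xyz":[0,0,0.063],"roll":0,"jaw":0.7},{"xyz":[0,0,0.0645],"roll":0,"jaw":0.7}]'
```

```text
time_s: 30.05
ee_pos: [404.3, 207.2, 10.8]
ee_rot: [180.0, -0.0, 102.4]
force: [-0.4, -0.2, -1.4]
gripper_width: 45.9
```

```bash
python3 -m pendant '[{"xyz":[0,0,0.0005],"roll":0,"jaw":0.7},{"xyz":[0,0,0.001],"roll":0,"jaw":0.7},{"xyz":[0,0,0.0015],"roll":0,"jaw":0.7},{"xyz":[0,0,0.0015],"roll":0,"jaw":0.7},{"xyz":[0,0,0.0015],"roll":0,"jaw":0.48},{"xyz":[0,0,0.0015],"roll":0,"jaw":0.44},{"xyz":[0,0,0.0015],"roll":0,"jaw":0.38},{"xyz":[0,0,0.0015],"roll":0,"jaw":0.32}]'
python3 -m pendant '[{"xyz":[0,0,0],"roll":0,"jaw":0.3},{"xyz":[0,0,-0.01],"roll":0,"jaw":0.3},{"xyz":[0,0,-0.03],"roll":0,"jaw":0.3},{"xyz":[0,0,-0.06],"roll":0,"jaw":0.3},{"xyz":[0,0,-0.1],"roll":0,"jaw":0.3},{"xyz":[0,-0.02,-0.14],"roll":0,"jaw":0.3},{"xyz":[0,-0.06,-0.16],"roll":0,"jaw":0.3},{"xyz":[0,-0.1,-0.17],"roll":0,"jaw":0.3}]'
python3 - <<'E'
from h import *
to([300,60,200])
im,_=grab('wrist','w13')
f=load('w13');D=f['d'];K=f['K'];T=f['T'];v,u=np.nonzero(D>0);z=D[v,u]
P=np.c_[(u-K[0,2])/K[0,0]*z,-(v-K[1,2])/K[1,1]*z,-z]@T[:3,:3].T+T[:3,3]
k=(np.hypot(P[:,0]-422,P[:,1]-210)<75)&(P[:,2]>9)&(P[:,2]<50);p=P[k]
print(len(p),cv2.minAreaRect(p[:,:2].astype(np.float32)),np.percentile(p[:,2],[5,50,95]))
E
```

```text
time_s: 31.05
ee_pos: [404.1, 207.1, 9.0]
ee_rot: [-180.0, -0.0, 102.4]
force: [0.5, -0.2, 0.1]
gripper_width: 61.3
time_s: 32.05
ee_pos: [305.9, 185.6, 180.9]
ee_rot: [179.8, -0.1, 102.4]
force: [-0.1, -0.4, 0.2]
gripper_width: 63.9
t 32.05 pos [305.9 185.6 180.9] rot [ 1.798e+02 -1.000e-01  1.024e+02] box [-235.9   93.7  180.9] F [-0.1 -0.4  0.2] w 63.9
-> [-0.1214 -0.0326 -0.0193] roll None
1290 ((423.30828857421875, 212.0154571533203), (89.56016540527344, 51.061607360839844), 12.457173347473145) [10.45344538 22.81792972 32.40276972]
```

```bash
python3 - <<'E'
from h import *
im,_=grab('top','t13');grab('side','s13')
def cl(tag):
    f=load(tag);D=f['d'];K=f['K'];T=f['T'];v,u=np.nonzero(D>0);z=D[v,u]
    P=np.c_[(u-K[0,2])/K[0,0]*z,-(v-K[1,2])/K[1,1]*z,-z]@T[:3,:3].T+T[:3,3]
    a=np.radians(BYAW);d=P[:,:2]-BO;return np.c_[d@[np.cos(a),np.sin(a)],d@[-np.sin(a),np.cos(a)],P[:,2]],P,f['im'][v,u],u,v
B,P,c,u,v=cl('t13')
h=cv2.cvtColor(c[None],cv2.COLOR_BGR2HSV)[0]
k=(h[:,0]>20)&(h[:,0]<35)&(h[:,1]>130)&(h[:,2]>110)&(abs(B[:,0])<90)&(abs(B[:,1])<125)
print('wedge',k.sum(),cv2.minAreaRect(B[k,:2].astype(np.float32)),np.percentile(B[k,2],[2,98]))
for x in(-50,-20,10,40,55):
    q=k&(abs(B[:,0]-x)<8);print(x,np.median(B[q,2]) if q.any() else None,end=' ')
# lid: inner face points
for z0 in (110,140,170,200,225):
    q=(abs(B[:,2]-z0)<8)&(abs(B[:,1])<110)&(B[:,0]>-20)&(B[:,0]<110);print('lid z',z0,q.sum(),np.median(B[q,0]).round(1) if q.any() else None)
for nm,(u0,v0) in dict(pot=(344.25,239.5),botbase=(245,154.5),nozzle=(236.2,147)).items():
    print(nm,px('top0',u0,v0),px('t13',u0,v0))
# pot centre & colour diff outside box region
a0,a1=load('top0')['im'],im
k=(np.hypot(P[:,0]-422,P[:,1]-210)<75)&(P[:,2]>12)&(P[:,2]<50);print('carrier top',cv2.minAreaRect(P[k,:2].astype(np.float32)))
for nm,(x0,x1,y0,y1) in dict(pot=(334,355,230,250),bottle=(232,252,143,162)).items():
    print(nm,'mean abs diff',np.abs(a0[y0:y1,x0:x1].astype(int)-a1[y0:y1,x0:x1]).mean().round(1))
# spacer: brass-ish on floor vs w8
g=(abs(B[:,0])<52)&(B[:,1]>15)&(B[:,1]<60)&(B[:,2]>28)&(B[:,2]<42);print('spacer top',g.sum(),B[g].min(0),B[g].max(0)) if g.any() else print('no spacer')
E
```

```text
wedge 549 ((-3.5283660888671875, 74.05205535888672), (128.27345275878906, 36.524940490722656), 0.09050597250461578) [ 79.84003768 111.89231234]
-50 85.0204069283651 -20 92.04262709966338 10 99.74732301318386 40 106.28284588052543 55 109.23397339038763 lid z 110 211 43.2
lid z 140 27 53.8
lid z 170 30 45.3
lid z 200 54 36.5
lid z 225 68 30.0
pot [386.2  39.9  47.1] [386.2  39.9  47.4]
botbase [636.2 328.5  66.9] [636.3 328.6  66.4]
nozzle [642.6 337.1 138.3] [643.  337.5 136.8]
carrier top ((425.61090087890625, 214.51339721679688), (88.2011489868164, 49.759483337402344), 12.730286598205566)
pot mean abs diff 3.1
bottle mean abs diff 2.4
spacer top 27 [-19.09163517  27.95477348  28.48760483] [-7.46961462 57.81687349 38.75379351]
```

```bash
python3 - <<'E'
from h import *
s=env.state();print(s['time_s'],s['force'].round(1)); print(env.job_done())
E
```

```text
32.2 [ 0.4  0.6 -0. ]
the job is handed in; nothing more can be done
None
```

The job is handed in at 32.2 s of the 72 s allowed: the carrier is on the mat and the wedge alone is holding the lid open.

I lifted the lid by its lip with the held wedge. I then lowered the wedge across the mouth at box y ≈ +74, thick end to the hinge, and let go.

The carrier lay about 41° off the box's length. I squeezed its front end to straighten it, set it down again, and regrasped it square before carrying it to the mat.

**Last checks (camera depth; no picture viewed after the 12 allowed):**
- **Wedge:** flat on the ledges, sloping from 80 to 112 mm high, thin end at the front coaming.
- **Lid:** at about 1.30 rad with the hand off.
- **Carrier:** upright, with its top edge about 32 mm high. It is about 5 mm off the mat's middle by both cameras.
- **Bystanders:** the glue bottle and flux pot are unmoved to within 1 mm. The spacer's near end is where it was before I reached in; its far part, under the wedge, was never fully in view.
- **Robot:** wrist force about zero, touching nothing.

**Disagreements:** the wrist and top cameras differed by about 2.5 mm on the box's position, in line with the stated calibration. My first grip on the carrier was too near its end and pressed it lightly (about 7 N) against the rear wall, so I redid it.

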